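# Transfer the centrifuge to the other feed at the bench changeover switch

### The job

Before the supply test, put the centrifuge over to its other feed at the changeover switch on the worktop. Draw the lock bolt fully back, bring the handle from the side where it stands to centre off and leave it there for at least two seconds so that the drive drops out, then take it on to the other side until it clicks home, and push the lock bolt fully home again. Leave the other things on the bench where they are.

Things in the scene. Friction and masses are not known exactly. Their poses are not given: they have to be found in the camera images.
- changeover_unit: fixed changeover unit: white box with aluminium face plate, top 56 mm above the worktop, on a thin dark flange. Origin on the worktop right below the handle's vertical axis; the box reaches from x = -108 to +112 mm, y = -88 to +88 mm. Its x axis points away from the robot when it stands square: black handle at the front (-x), lock bolt at the back (+x).
- feed_handle (a joint): handle angle, rad, about the unit's vertical axis, + anticlockwise from above. Three sprung stations: -0.785 (pointing to the unit's front left, one stroke on the plate; starts here), 0 = centre off (straight front, -x; ring) and +0.785 (front right, two strokes). Each takes about 0.5 N m to leave; let go near a station it is drawn in and stays, half way it falls to either side.
- handle_grip (a point): point on the black handle, 66 mm from its axis, 98 mm above the worktop; x runs along the handle towards the axis. The handle is an upright blade 14 mm wide, from its round hub (radius 22 mm) out to 88 mm from the axis, z = 79 to 106 mm above the worktop. Below its hub sits a steel quadrant (reach 48 mm) with a notch for each station.
- lock_bolt (a joint): travel of the steel lock bolt, m: 0 = home in a notch of the handle's quadrant (locked; starts here), 0.015 = fully drawn back along the unit's +x, away from the handle. Clear of the quadrant from 0.011; enters only with the handle within about 0.035 rad of a station. Slides with about 3 N of friction and stays where it is left.
- bolt_knob (a point): centre of the top of the bolt's black round knob, 18 mm across, 20 mm tall, top 105 mm above the worktop; it stands 74 mm behind the handle's axis when the bolt is home and moves with the bolt. Beside it nothing stands higher than 75 mm.
- lab_timer: dark lab timer 68 x 58 x 19 mm lying right (-y) of the unit, not to be moved; origin under its centre
- marker: marker pen 126 mm long, 16 mm thick, lying left (+y) of the unit, not to be moved; origin under its centre
- wipe_sachet: flat wrapped sachet 45 x 89 x 12 mm, on the left of the bench, not to be moved; origin under its centre
- note_pad: pad of notes 76 x 76 x 12 mm, on the left of the bench, not to be moved; origin under its centre
- cover_glass_box: small box 48 x 74 x 49 mm, on the left of the bench, not to be moved; origin under its centre
- tweezers: steel tweezers 122 mm long, lying at the front right, not to be moved; origin under the centre
- micropipette: micropipette 253 mm long, 31 mm high, lying at the right, near the centrifuge, not to be moved; origin under the centre

How it is judged:
By the outcome, as a careful person would: the job done as asked, in the order asked, and still so for the second after the job is handed in, with the robot touching nothing.
It also fails if it takes over 51 s, if anything falls off the work surface, if the arm or the gripper's body presses on something with over 40 N, if the wrist force passes 120 N, or if a joint passes its speed limit or range.

### The arm

A 6-joint arm with a two-finger parallel gripper is mounted at the origin on a cart in front of the work surface, level with it; the furniture and walls round the work are solid. World frame = base frame: x ahead of the robot, y to its left, z up, the work surface at z = 0. Lengths are in m, angles in rad, forces in N, time in s.
With the tool pointing down it reaches from about 0.3 to 0.775 m from the base axis. Payload 14.6 kg.
Tool frame: the origin (TCP) lies midway between the tips of the shut fingers; the grasp point (between the pads) lies behind it (r.pinch_z is the z of the grasp point in the tool frame, in m); z points along the fingers, y is the line along which they close (so a half turn about z gives the same grasp; the last joint's range is limited). The gripper opens to 85 mm and grips with 20 to 120 N. Pads are 22 mm wide; open, the fingers measure 114 mm over their backs; the gripper's body (76 mm by 85 mm) begins 54 mm behind the grasp point. The pads swing forward as they close: fully open they stand 13 mm farther back than shut.
Start: joints at [1.127, 0.3, 1.521, -0, 1.321, -0.067], TCP at [0.202, 0.511, 0.231] pointing down, gripper open.
Joint ranges: [-3.03, 3.03], [-0.79, 2.21], [0.23, 2.52], [-1.04, 4.18], [0, 3.07], [-2.55, 2.55]. Speed limits (rad/s): [2.22, 2.22, 2.57, 3.14, 3.14, 3.14].

### API

Orientations are given as a unit quaternion [x, y, z, w].
In Python, from plant import r gives the robot as it stands.
- The arm moves only by the tool jog_arm, called by a JSON object that holds its "op" and its "data". Schema: {"type":"object","properties":{"segments":{"type":"array","items":{"type":"array","items":{"type":"array","items":{"type":"number"},"minItems":7,"maxItems":7},"minItems":1,"maxItems":12},"minItems":1,"maxItems":1},"squeeze":{"type":"number"},"only":{"type":"string"},"quiet":{"type":"boolean"},"lines":{"type":"string"}},"required":["segments"],"additionalProperties":false}. segments is a list that holds a single list of rows (three levels of brackets), with 1 to 12 rows, each of 7 numbers: dx, dy, dz in parts of the range, where 1.0 means 100 cm, then a rotation vector rx, ry, rz in parts of the range, where 1.0 means 4 rad, then the opening from 0.0 (shut) to 1.0 (fully open); each row is the pose to reach, as a shift and turn from the pose commanded when the call began, along the tool's axes at that moment; what a row does not reach only later rows make up. A row lasts 1/8 s, in which the tool goes at most 0.0625 m and 0.188 rad, less where a joint would pass 70% of its speed; a pose out of reach is approached as far as the arm can. The fingers move at their own pace and stop on an object; squeeze is the grip in N (left out, the last holds). Time passes only in rows, so rows that do not move let the fingers close. The tool returns the time, the measured TCP pose, the force, the opening and the grip force at its end. only (a regular expression) keeps the lines of the reply that match it, lines (a string "A,B") keeps lines A to B, and quiet returns only ok. No shift or turn number may pass 1 either way. Input that does not fit is refused with a message, and nothing moves.
- r.sense(): the state, without advancing time (a new reading comes with each control period).
- r.get_image(name): name is "scene" or "top"; returns a dict with "color" (420x560x3 uint8, blue, green, red), "fx", "fy", "cx", "cy" (pixels), "k1" (the pictures are not rectified: a ray, as slopes to the right and down, at radius r is drawn at 1 + k1 r^2 times it, then the intrinsics apply), "extrinsics" (4x4, takes a point from camera to world coordinates). Camera axes: x right, y down, z forward; pixel columns grow to the right and rows downward; lengths in m; the calibration is good to about 2 mm. A picture is of the moment at which its call begins. There is no depth.
- r.finish_job(): hands the job in; it is judged then, once.
The state is a dict: "time": time; "joints": joint angles; "qd": joint speeds; "effort": joint torques, N m; "ee_pos": TCP position; "tcp_rot": TCP orientation; "force": force on the tool from outside, world axes, zero at the start; "torque": the same for the moment, N m; "grip_width": opening from 0.0 (shut) to 1.0 (fully open); "grasp_force": force on a finger pad.
Only numpy, scipy, OpenCV 4.12 (cv2) and the standard library are available. Lean on these libraries where they do the work, as an engineer would, in place of code of your own. Each camera call takes 0.05 s, during which the arm holds its last target. There are 200 camera calls.

## Working session

There is one attempt and no reset: what is moved stays moved. The work goes in short steps, Python scripts to look and compute and a tool call to move; the robot and the scene stay as the last step left them, time stands still between calls to the robot, and variables do not carry over. Pictures are saved under pics/ and viewed, at most 10 in all, crops included, and the job is handed in when it is done.

```bash
ls; mkdir -p pics
```

Run:
```python
from plant import r
import cv2,numpy as np
s=r.sense();print(s['time'],s['ee_pos'],s['tcp_rot'],r.pinch_z)
for n in("scene","top"):
    d=r.get_image(n);cv2.imwrite(f"pics/{n}0.png",d["color"]);np.savez(f"{n}0.npz",**d);print(n,d["fx"],d["fy"],d["cx"],d["cy"],d["k1"],d["extrinsics"])
```

```text
pics
plant.py
0.0 [0.20228846 0.51119152 0.23072505] [ 1.87286332e-01  9.82305197e-01 -5.57594028e-04 -1.37012577e-04] -0.0187
scene 454.37081561750153 454.37081561750153 278.0881702801613 212.6373268160659 -0.06293030321979656 [[ 0.81685064 -0.2806918   0.50395154 -0.09861343]
 [-0.57682761 -0.3898959   0.71780993 -0.81425882]
 [-0.00499472 -0.87703666 -0.4803975   0.69939866]
 [ 0.          0.          0.          1.        ]]
top 419.43006419014534 419.43006419014534 285.4849858534379 205.0097562517861 -0.011631056494447484 [[ 0.01697673 -0.99666194  0.07985466  0.39767802]
 [-0.99981568 -0.01763803 -0.00758326  0.0626573 ]
 [ 0.00896643 -0.0797112  -0.99677767  1.60972793]
 [ 0.          0.          0.          1.        ]]
```

View pics/scene0.png

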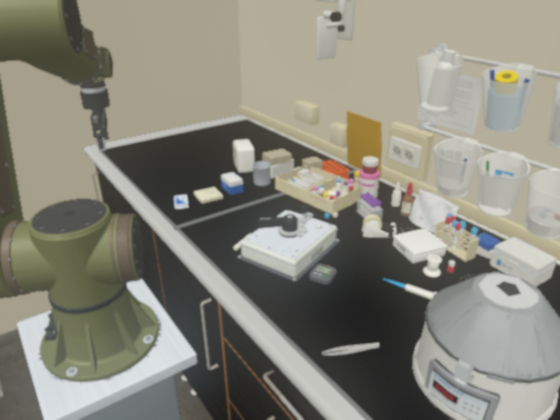

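View pics/top0.png

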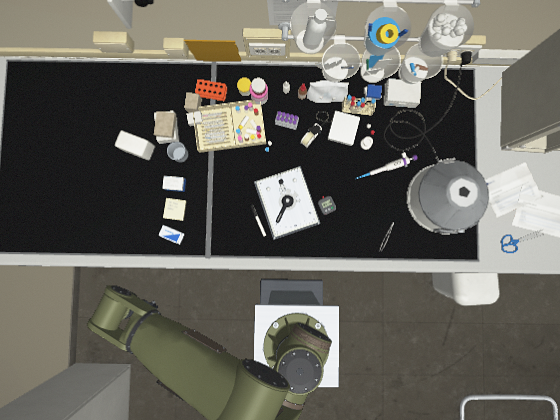

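The scene view shows the unit at about (290,240), with its hub at (290,222). In the top view it's at about (287,203), hub (288,201), handle pointing to (278,220), bolt knob near (281,181). The arm is clear of it, so I'll enlarge both.

Run:
```python
import cv2,numpy as np
a=cv2.imread('pics/top0.png')[155:250,240:345];b=cv2.imread('pics/scene0.png')[195:280,225:345]
f=lambda i,k:cv2.resize(i,None,fx=k,fy=k,interpolation=cv2.INTER_CUBIC)
A=f(a,4);B=f(b,3)
c=np.zeros((400,800,3),np.uint8);c[:380,:420]=A[:, :420];c[:255,430:790]=B;cv2.imwrite('pics/crop0.png',c)
```

```text
(no output)
```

View pics/crop0.png

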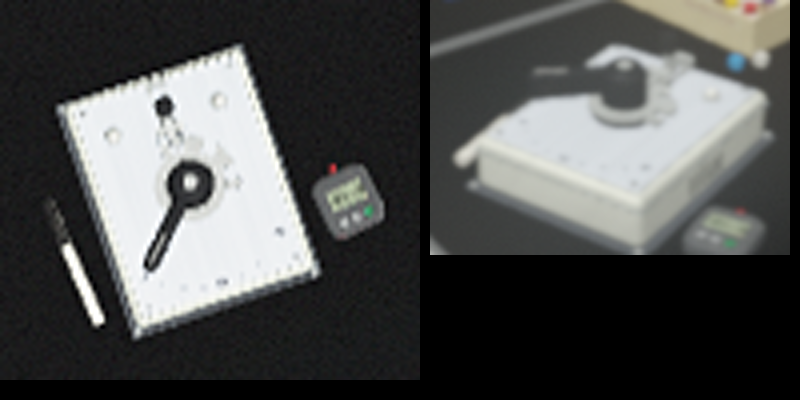

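The crop shows: the hub screw at top px (287.3,200.9), the blade tip at about (277,222) and the knob at about (280.9,181). In the scene view the hub screw is at about (290,216.5). Now for sub-pixel centroids and triangulation.

Create h.py:
```python
import cv2,numpy as np
def ray(d,p):
    K=np.array([[d['fx'],0,d['cx']],[0,d['fy'],d['cy']],[0,0,1.]])
    u=cv2.undistortPoints(np.array([[p]],float),K,np.array([float(d['k1']),0,0,0]))[0,0]
    E=d['extrinsics'];v=E[:3,:3]@[u[0],u[1],1];return E[:3,3],v/np.linalg.norm(v)
def onz(d,p,z):
    o,v=ray(d,p);return o+v*(z-o[2])/v[2]
def tri(d1,p1,d2,p2):
    o1,v1=ray(d1,p1);o2,v2=ray(d2,p2)
    t=np.linalg.lstsq(np.c_[v1,-v2],o2-o1,rcond=None)[0]
    a,b=o1+t[0]*v1,o2+t[1]*v2;return (a+b)/2,np.linalg.norm(a-b)
def cen(g,w):  # weighted centroid
    y,x=np.mgrid[:g.shape[0],:g.shape[1]];return np.array([(x*w).sum(),(y*w).sum()])/w.sum()
def proj(d,P):
    E=np.linalg.inv(d['extrinsics']);q=E[:3,:3]@P+E[:3,3]
    r2=(q[0]**2+q[1]**2)/q[2]**2;f=1+d['k1']*r2
    return np.array([d['fx']*q[0]/q[2]*f+d['cx'],d['fy']*q[1]/q[2]*f+d['cy']])
```

Run:
```python
from h import *
T=dict(np.load('top0.npz'));S=dict(np.load('scene0.npz'))
gt=cv2.cvtColor(T['color'],6).astype(float);gs=cv2.cvtColor(S['color'],6).astype(float)
def local(g,c,r,bright,thr):
    x,y=map(int,np.round(c));p=g[y-r:y+r+1,x-r:x+r+1]
    w=np.clip((p-thr) if bright else (thr-p),0,None);return cen(p,w)+[x-r,y-r]
ht=local(gt,(287,201),2,1,90);hs=local(gs,(290,216),2,1,80)
kt=local(gt,(281,181),3,0,150)
print('hub px',ht,hs,'knob px',kt)
H,e=tri(T,ht,S,hs);print('hub',H,e)
# dark blob of handle
m=(gt<110).astype(np.uint8);n,l,st,ce=cv2.connectedComponentsWithStats(m)
i=l[201,285] or l[204,286];print(st[i],ce[i])
ys,xs=np.where(l==i);
if len(xs)<300:
    P=np.array([onz(T,(x,y),.106) for x,y in zip(xs,ys)])[:,:2]-H[:2];D=np.hypot(*P.T);far=P[D>.035]
    print('handle dir',np.degrees(np.arctan2(*far.mean(0)[::-1])),D.max())
K=onz(T,kt,.105);print('knob z.105',K,'dist',np.linalg.norm((K-H)[:2]),'unit yaw',np.degrees(np.arctan2(*(K-H)[:2][::-1])))
print('knob in scene',proj(S,K)); x,y=map(int,proj(S,K));print(gs[y-8:y+12,x-8:x+9].astype(int))
# box plate corners by white mask
for nm,d,g,seed,z in(('top',T,gt,(300,225),.056),('scene',S,gs,(300,245),.056)):
    m=(g>(150 if nm=='top' else 110)).astype(np.uint8)
    n,l=cv2.connectedComponents(m);i=l[seed[1],seed[0]];b=(l==i).astype(np.uint8)
    c=max(cv2.findContours(b,0,1)[0],key=cv2.contourArea)
    R=cv2.minAreaRect(c);print(nm,cv2.boundingRect(c),R)
    if nm=='top':
        Q=np.array([onz(T,p,z) for p in cv2.boxPoints(R)]);print(Q.round(4),Q.mean(0),[np.linalg.norm(Q[k]-Q[k-1]) for k in(0,1)])
```

```text
hub px [287.05968929 200.13982011] [289.85402371 215.61010605] knob px [280.47112636 181.22069754]
hub [0.53866389 0.04402024 0.10444564] 0.006459808802830485
[276 195  17  28 155] [284.58709677 205.53548387]
handle dir 154.8422870385544 0.08991785055423684
knob z.105 [0.60417199 0.07079897 0.105     ] dist 0.07077013878357664 unit yaw 22.23400800916781
knob in scene [301.78679939 205.14188512]
[[122 140 154 162 166 170 174 176 177 177 178 178 178 179 178 179 178]
 [ 89 105 119 131 141 155 164 169 173 175 176 177 178 178 179 178 179]
 [ 72  77  84  93 106 122 139 154 164 170 173 176 177 178 179 180 179]
 [ 69  69  71  73  79  89 104 123 139 154 164 171 175 177 178 179 179]
 [ 69  69  69  70  70  73  79  91 105 122 140 154 163 170 175 177 179]
 [ 69  70  69  69  70  70  72  74  79  90 104 120 135 150 161 168 173]
 [ 68  70  70  70  69  71  69  70  72  75  79  86  99 114 130 143 156]
 [ 70  69  70  71  69  71  70  69  71  71  72  74  78  85  93 107 125]
 [ 70  69  70  70  70  70  71  71  72  74  75  76  75  76  75  81  91]
 [ 69  70  69  69  70  70  70  71  74  75  77  78  77  77  74  
[... 516 characters left out ...]
02 206 203 197 188 176 163 156 152 148 148 156 167 174 175]
 [139 160 186 204 210 210 207 203 197 185 170 161 157 160 165 169 170]
 [108 120 152 183 200 205 207 208 205 194 178 166 161 163 168 172 171]]
top (255, 167, 64, 72) ((286.81982421875, 201.81112670898438), (60.302249908447266, 47.534942626953125), 71.25865936279297)
[[ 6.104e-01  1.675e-01  5.600e-02]
 [ 6.711e-01  3.000e-04  5.600e-02]
 [ 4.585e-01 -7.460e-02  5.600e-02]
 [ 3.992e-01  9.120e-02  5.600e-02]] [0.53478627 0.04611211 0.056     ] [np.float64(0.22453392759380997), np.float64(0.1778601162931956)]
scene (233, 210, 106, 71) ((286.9999694824219, 241.50003051757812), (67.31231689453125, 92.90775299072266), 47.121097564697266)
```

Run:
```python
from h import *
T=dict(np.load('top0.npz'));S=dict(np.load('scene0.npz'))
gt=cv2.cvtColor(T['color'],6).astype(float);gs=cv2.cvtColor(S['color'],6).astype(float)
# knob in scene: faint band
p=gs[203:213,296:314];w=((p>73)&(p<80)).astype(np.uint8);print(w)
print('top hub on z.105',onz(T,(287.06,200.14),.105),'scene hub',onz(S,(289.85,215.6),.105))
# plate corners: quad fit in both
Q={}
for nm,d,g,seed,th in(('top',T,gt,(300,225),150),('scene',S,gs,(300,245),150)):
    for th in (130,150,165):
        m=(g>th).astype(np.uint8);n,l=cv2.connectedComponents(m);i=l[seed[1],seed[0]]
        if i==0: continue
        c=max(cv2.findContours((l==i).astype(np.uint8),0,1)[0],key=cv2.contourArea);h=cv2.convexHull(c)
        print(nm,th,cv2.boundingRect(c),cv2.approxPolyDP(h,4,True)[:,0].tolist())
y=S['color'];cv2.imwrite('pics/c1.png',cv2.resize(np.clip((y[195:285,225:345].astype(float)-40)*1.3,0,255).astype(np.uint8),None,fx=6,fy=6,interpolation=2))
```

```text
[[0 0 0 0 0 0 1 1 0 0 0 0 0 0 0 0 0 0]
 [0 0 0 0 0 0 0 0 1 1 0 0 0 0 0 0 0 0]
 [0 0 0 0 0 0 1 1 1 1 1 1 0 0 0 0 0 0]
 [0 0 0 0 0 1 1 1 1 1 1 1 0 1 0 0 0 0]
 [0 0 0 0 0 0 1 1 1 1 1 1 0 0 0 1 0 0]
 [0 0 0 0 0 1 1 1 1 1 1 1 0 0 0 0 0 1]
 [0 0 0 0 0 0 1 1 1 1 1 0 0 0 0 0 0 0]
 [0 0 0 0 0 0 1 1 1 1 1 1 1 1 0 0 0 0]
 [0 0 1 0 0 1 1 1 1 1 0 0 0 0 0 1 1 0]
 [0 0 0 0 0 0 0 0 0 0 0 0 0 0 0 0 0 1]]
top hub on z.105 [0.53592377 0.04583494 0.105     ] scene hub [0.5410412  0.04184806 0.105     ]
top 130 (255, 167, 65, 72) [[299, 167], [319, 223], [274, 238], [255, 181]]
top 150 (255, 167, 64, 72) [[299, 167], [318, 223], [274, 238], [255, 182]]
top 165 (255, 167, 64, 72) [[299, 167], [318, 223], [274, 238], [255, 182]]
scene 130 (233, 210, 105, 70) [[336, 226], [337, 240], [295, 279], [239, 257], [233, 248], [284, 210], [309, 212]]
scene 150 (234, 210, 103, 67) [[234, 246], [285, 210], [310, 213], [336, 227], [333, 240], [294, 276], [248, 258]]
scene 165 (234, 211, 102, 65) [[335, 226], [294, 275], [234, 248], [284, 211], [309, 213]]
```

View pics/c1.png

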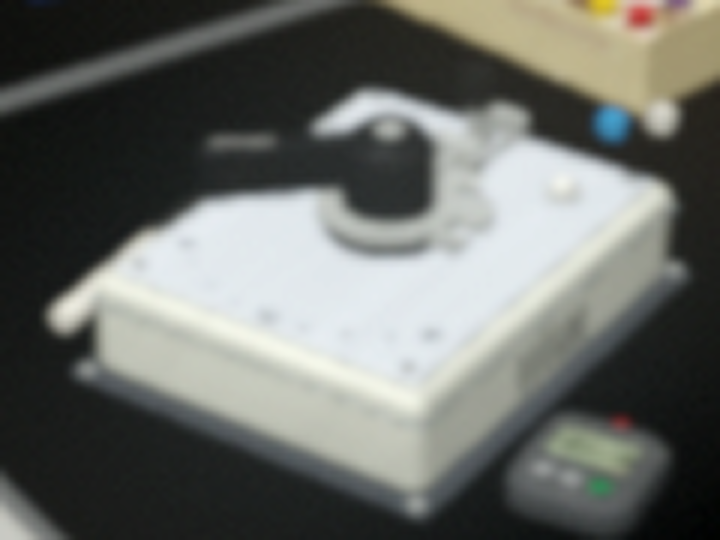

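The enlarged scene view shows the hub screw at scene px (289.5,216.5), the plate's front-right corner at (294,262), front-left at (241.5,242) and right-back at (336,227). The knob is faint, at about (304.5,207). I'll triangulate these as a check.

Run:
```python
from h import *
T=dict(np.load('top0.npz'));S=dict(np.load('scene0.npz'))
for n,a,b in(('hub',(287.1,200.4),(289.5,216.2)),('knob',(280.5,181.2),(304.3,207)),('FR',(318,222.5),(294,262)),('FL',(274,237.5),(241.5,242)),('BR',(299,167.5),(336,227))):
    P,e=tri(T,a,S,b);print(n,P.round(4),round(e,4))
u=np.array([np.cos(np.radians(19.8)),np.sin(np.radians(19.8))]);O=np.array([.5365,.0450])
def rel(P): d=np.array(P)[:2]-O;return d@u,d@[-u[1],u[0]]
for z,p in((.056,(318,222.5)),(.056,(274,237.5)),(.056,(299,167.5)),(.056,(255,181.5)),(.105,(280.5,181.2))): print('T rel',rel(onz(T,p,z)))
for z,p in((.056,(294,262)),(.056,(241.5,242)),(.056,(336,227)),(.105,(304.3,207)),(.105,(289.5,216.2))): print('S rel',rel(onz(S,p,z)))
```

```text
hub [0.5377 0.044  0.103 ] 0.0061
knob [0.6078 0.0689 0.0984] 0.0064
FR [ 0.4632 -0.0738  0.0504] 0.0089
FL [0.4067 0.0881 0.0465] 0.013
BR [ 0.6687 -0.      0.045 ] 0.0072
T rel (np.float64(-0.11190155711801467), np.float64(-0.08277176289112634))
T rel (np.float64(-0.11178904391276166), np.float64(0.08935042121836294))
T rel (np.float64(0.10554732775113301), np.float64(-0.08303536341467957))
T rel (np.float64(0.108393717285653), np.float64(0.089639582677645))
T rel (np.float64(0.07244820582811477), np.float64(0.0012275792296020484))
S rel (np.float64(-0.11297305244323409), np.float64(-0.09463232442369988))
S rel (np.float64(-0.11481019320536316), np.float64(0.06974869278318319))
S rel (np.float64(0.09508461105400698), np.float64(-0.09822739703353388))
S rel (np.float64(0.06697947325800546), np.float64(-0.01036817837901521))
S rel (np.float64(-8.361438301648785e-05), np.float64(-0.0055662302624342975))
```

Create go.py:
```python
import sys,numpy as np
from plant import r
from scipy.spatial.transform import Rotation as R
# target TCP x y z, world angle (deg) of tool y axis
x,y,z,a=map(float,sys.argv[1:5]);s=r.sense();Rc=R.from_quat(s['tcp_rot']);a=np.radians(a)
yy=np.array([np.cos(a),np.sin(a),0]);zz=np.array([0,0,-1.]);Rt=R.from_matrix(np.c_[np.cross(yy,zz),yy,zz])
print('t',s['time'],'pos',s['ee_pos'].round(4) if hasattr(s['ee_pos'],'round') else s['ee_pos'],'j',np.round(s['joints'],2))
print('delta',(Rc.inv().apply(np.array([x,y,z])-s['ee_pos'])).round(4),'rot',(Rc.inv()*Rt).as_rotvec().round(4))
```

```bash
python3 go.py .606 .070 .17 -70.2
```

```text
t 0.1 pos [0.2023 0.5112 0.2308] j [ 1.13  0.3   1.52  0.    1.32 -0.07]
delta [-0.5378 -0.2617  0.061 ] rot [-5.0000e-04  1.1000e-03  2.4192e+00]
```

The rows are not in the units I measure in: turns go in shares of 4 rad. I convert before sending: 2.419 rad / 4 = 0.6048.

{"op": "jog_arm", "data": {"segments": [[[-0.5378,-0.2617,0,0,0,0.6048,0.5],[-0.5378,-0.2617,0,0,0,0.6048,0.5],[-0.5378,-0.2617,0,0,0,0.6048,0.5],[-0.5378,-0.2617,0,0,0,0.6048,0.5],[-0.5378,-0.2617,0,0,0,0.6048,0.5],[-0.5378,-0.2617,0,0,0,0.6048,0.5],[-0.5378,-0.2617,0,0,0,0.6048,0.5],[-0.5378,-0.2617,0,0,0,0.6048,0.5],[-0.5378,-0.2617,0.02,0,0,0.6048,0.5],[-0.5378,-0.2617,0.04,0,0,0.6048,0.5],[-0.5378,-0.2617,0.06,0,0,0.6048,0.5],[-0.5378,-0.2617,0.06,0,0,0.6048,0.5]]], "squeeze": 25}}

```text
time: 1.6
ee_pos: [0.6054, 0.0696, 0.1687]
tcp_rot: [0.968, 0.251, -0.002, -0.0]
force: [0.0, 0.3, 0.3]
grip_width: 0.5
grasp_force: 0.0
```

```bash
python3 go.py .606 .070 .14 -70.2
```

```text
t 1.6 pos [0.6054 0.0696 0.1687] j [0.05 0.49 1.41 0.   1.25 1.12]
delta [ 0.0008 -0.      0.0287] rot [-0.0016  0.0039  0.1622]
```

Lower to just above the knob, finish the turn, then look.

Converted, 0.162 rad / 4 = 0.0405.

{"op": "jog_arm", "data": {"segments": [[[0,0,0.015,0,0,0.0405,0.5],[0,0,0.029,0,0,0.0405,0.5],[0,0,0.037,0,0,0.0405,0.5],[0,0,0.037,0,0,0.0405,0.5]]], "squeeze": 25}}

```text
time: 2.1
ee_pos: [0.6059, 0.0702, 0.1337]
tcp_rot: [0.984, 0.177, -0.001, -0.0]
force: [-0.3, -0.2, 0.5]
grip_width: 0.496
grasp_force: 0.0
```

```bash
python3 go.py .606 .070 .14 -70.2
```

Run:
```python
from h import *
from plant import r
S=r.get_image('scene');T=r.get_image('top');np.savez('s1.npz',**S);np.savez('t1.npz',**T)
f=lambda i,k:cv2.resize(np.clip(i.astype(float)*1.3-30,0,255).astype(np.uint8),None,fx=k,fy=k,interpolation=2)
cv2.imwrite('pics/h1.png',np.hstack([f(S['color'][165:265,255:345],4.4),f(T['color'][155:255,245:335],4.4)]))
s=r.sense();print(proj(S,s['ee_pos']))
```

```text
t 2.1 pos [0.6059 0.0702 0.1337] j [0.06 0.52 1.44 0.   1.18 1.27]
delta [ 0.      0.0002 -0.0063] rot [-0.0003  0.0011  0.0094]
[302.74552419 195.54965324]
```

View pics/h1.png

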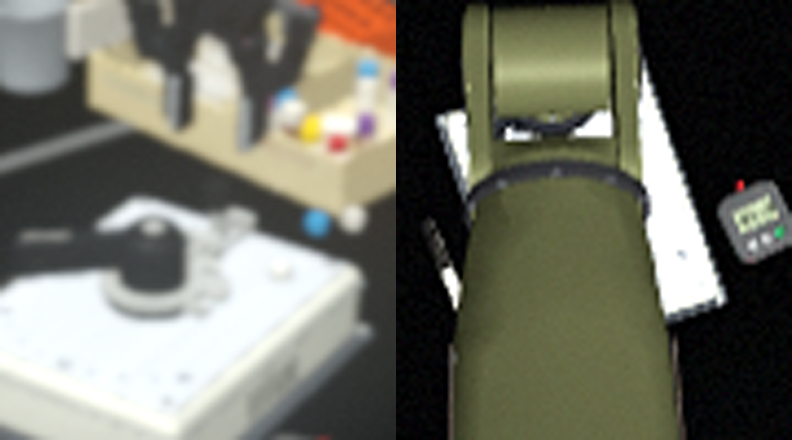

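The scene view shows the fingers straddling the knob from above, tips at about px (295.5,194) and (312,199). The knob lies about 1 px right of their midpoint. That is a small offset, so I'll shift 1.5 mm towards unit −y and go down.

Converted, 0.009 rad / 4 = 0.0023.

{"op": "jog_arm", "data": {"segments": [[[0,0.0015,0.03,0,0,0.0023,0.5],[0,0.0015,0.055,0,0,0.0023,0.5],[0,0.0015,0.055,0,0,0.0023,0.5],[0,0.0015,0.055,0,0,0.0023,0.35],[0,0.0015,0.055,0,0,0.0023,0.3],[0,0.0015,0.055,0,0,0.0023,0.3]]], "squeeze": 20}}

```text
time: 2.95
ee_pos: [0.607, 0.0688, 0.0801]
tcp_rot: [0.985, 0.171, 0.001, 0.0]
force: [-0.9, 0.7, -0.0]
grip_width: 0.3
grasp_force: 0.0
```

{"op": "jog_arm", "data": {"segments": [[[0,0,0,0,0,0,0.24],[0,0,0,0,0,0,0.22],[0,0,0,0,0,0,0.22]]], "squeeze": 20}}

```text
time: 3.32
ee_pos: [0.6068, 0.0686, 0.0795]
tcp_rot: [0.985, 0.171, 0.0, 0.0]
force: [1.9, -2.3, 2.3]
grip_width: 0.222
grasp_force: 0.8
```

{"op": "jog_arm", "data": {"segments": [[[0,0.001,0,0,0,0,0.1],[0,0.001,0,0,0,0,0.1],[0,0.001,0,0,0,0,0.1]]], "squeeze": 25}}

```text
time: 3.7
ee_pos: [0.6071, 0.0681, 0.0795]
tcp_rot: [0.985, 0.171, 0.0, -0.0]
force: [-1.0, 3.8, 4.5]
grip_width: 0.203
grasp_force: 24.6
```

{"op": "jog_arm", "data": {"segments": [[[0.004,0,0,0,0,0,0.1],[0.008,0,0,0,0,0,0.1],[0.012,0,0,0,0,0,0.1],[0.014,0,0,0,0,0,0.1]]], "squeeze": 25}}

```text
time: 4.2
ee_pos: [0.6201, 0.0728, 0.0794]
tcp_rot: [0.985, 0.171, -0.0, -0.0]
force: [-4.1, 2.5, 6.8]
grip_width: 0.195
grasp_force: 24.7
```

{"op": "jog_arm", "data": {"segments": [[[0.001,0,0,0,0,0,0.1],[0.002,0,0,0,0,0,0.1],[0.003,0,0,0,0,0,0.1]]], "squeeze": 25}}

```text
time: 4.58
ee_pos: [0.6215, 0.0733, 0.0792]
tcp_rot: [0.985, 0.171, -0.002, -0.0]
force: [-19.4, -1.9, 12.7]
grip_width: 0.199
grasp_force: 25.4
```

{"op": "jog_arm", "data": {"segments": [[[0.0015,0,0,0,0,0,0.1],[0.003,0,0,0,0,0,0.1],[0.003,0,0,0,0,0,0.1]]], "squeeze": 25}}

```text
time: 4.95
ee_pos: [0.6229, 0.0738, 0.0786]
tcp_rot: [0.985, 0.171, -0.004, 0.0]
force: [-27.1, -6.4, 14.7]
grip_width: 0.2
grasp_force: 25.8
```

The stop is felt: the force jumped from 4 to 27 N after 15.3 mm of travel, so the bolt is fully back. Ease off, release and lift.

{"op": "jog_arm", "data": {"segments": [[[-0.0015,0,0,0,0,0,0.1],[-0.003,0,0,0,0,0,0.1],[-0.003,0,0,0,0,0,0.45],[-0.003,0,0,0,0,0,0.5],[-0.003,0,0,0,0,0,0.5],[-0.003,0,-0.03,0,0,0,0.5],[-0.003,0,-0.06,0,0,0,0.5],[-0.003,0,-0.06,0,0,0,0.5]]], "squeeze": 25}}

```text
time: 5.95
ee_pos: [0.6241, 0.0736, 0.1417]
tcp_rot: [0.985, 0.171, 0.002, 0.0]
force: [0.4, 0.2, -0.5]
grip_width: 0.502
grasp_force: 0.0
```

```bash
python3 go.py .4775 .0710 .135 -115.2;python3 - <<'E'
from plant import r
import cv2
d=r.get_image('scene');cv2.imwrite('pics/b2.png',cv2.resize(d['color'][165:265,255:345],None,fx=4.4,fy=4.4,interpolation=2))
E
```

```text
t 5.95 pos [0.6241 0.0736 0.1417] j [ 0.06  0.55  1.38 -0.    1.21  1.29]
delta [-0.1389 -0.047   0.0061] rot [-4.000e-04 -4.300e-03  7.836e-01]
```

View pics/b2.png

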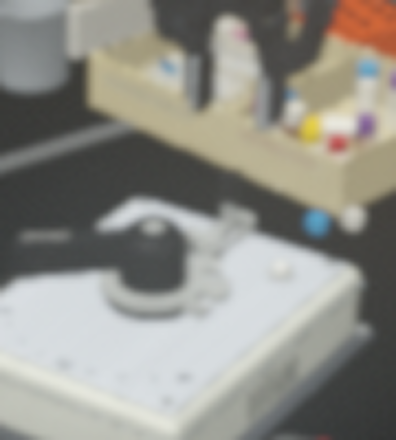

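The picture shows the gripper clear above the unit, with the knob only faint near crop (240,185). I'll trust the force at the stop and move over the handle.

Converted, 0.784 rad / 4 = 0.196.

{"op": "jog_arm", "data": {"segments": [[[-0.05,-0.017,0,0,0,0.047,0.5],[-0.1,-0.034,0,0,0,0.094,0.5],[-0.1389,-0.047,0,0,0,0.141,0.5],[-0.1389,-0.047,0,0,0,0.188,0.5],[-0.1389,-0.047,0,0,0,0.196,0.5],[-0.1389,-0.047,0,0,0,0.196,0.5]]], "squeeze": 25}}

```text
time: 6.75
ee_pos: [0.4765, 0.071, 0.1388]
tcp_rot: [0.976, -0.217, -0.0, 0.0]
force: [-0.4, 0.2, 0.9]
grip_width: 0.506
grasp_force: 0.0
```

```bash
python3 go.py .4775 .0710 .079 -115.2;python3 - <<'E'
from plant import r
import cv2,numpy as np
d=r.get_image('scene');t=r.get_image('top');f=lambda i:cv2.resize(i,None,fx=4.4,fy=4.4,interpolation=2)
cv2.imwrite('pics/b3.png',np.hstack([f(d['color'][165:265,230:320]),f(t['color'][155:255,245:335])]))
E
```

```text
t 6.75 pos [0.4765 0.071  0.1388] j [ 0.07  0.25  1.81 -0.    1.08  2.08]
delta [ 0.0009 -0.0005  0.0598] rot [0.0004 0.0007 0.0027]
```

View pics/b3.png

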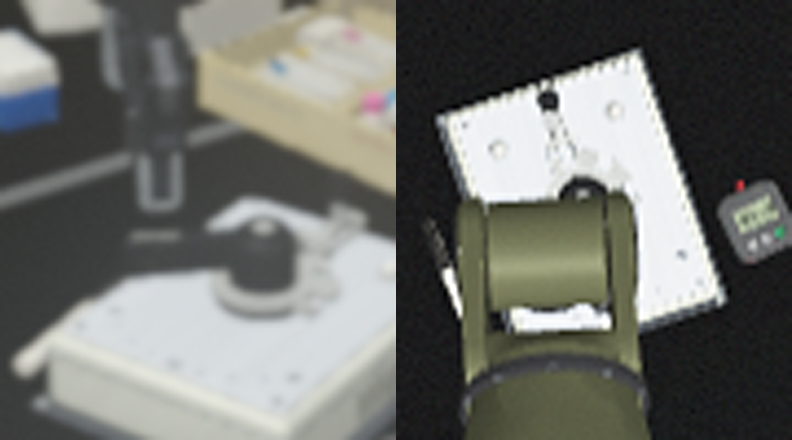

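The top view now shows the knob at about px (279.6,177.3), 3.9 px back of its start (≈14–15 mm), so the bolt is withdrawn. In the scene view the fingers are lined up over the blade. Go down and grip.

{"op": "jog_arm", "data": {"segments": [[[0.001,0,0.03,0,0,0,0.5],[0.001,0,0.06,0,0,0,0.5],[0.001,0,0.06,0,0,0,0.4],[0.001,0,0.06,0,0,0,0.3],[0.001,0,0.06,0,0,0,0.23]]], "squeeze": 25}}

```text
time: 7.48
ee_pos: [0.4779, 0.0706, 0.0804]
tcp_rot: [0.976, -0.218, 0.001, -0.0]
force: [0.1, -0.8, -0.3]
grip_width: 0.231
grasp_force: 0.0
```

{"op": "jog_arm", "data": {"segments": [[[0,0,0,0,0,0,0.19],[0,0,0,0,0,0,0.17],[0,0,0,0,0,0,0.05],[0,0,0,0,0,0,0.05]]], "squeeze": 30}}

```text
time: 7.98
ee_pos: [0.4778, 0.071, 0.0799]
tcp_rot: [0.976, -0.218, 0.001, -0.0]
force: [0.5, 6.1, 4.9]
grip_width: 0.155
grasp_force: 30.3
```

Run:
```python
import numpy as np
# arc waypoints in tool axes for about the axis at +x*0.066, handle ccw by a: tool x (toward axis), tool y, rot about tool z = -a
for a in (.785/4,.785/2,.785*.75,.785,.83,.86,.88):print(round(.066*(1-np.cos(a)),4),round(.066*np.sin(a),4),a)
```

```text
0.0013 0.0129 0.19625
0.005 0.0252 0.3925
0.0111 0.0367 0.58875
0.0193 0.0467 0.785
0.0215 0.0487 0.83
0.0229 0.05 0.86
0.0239 0.0509 0.88
```

Converted, -0.785 rad / 4 = -0.1963.

{"op": "jog_arm", "data": {"segments": [[[0.0004,0.0073,0,0,0,-0.0275,0.05],[0.0016,0.0144,0,0,0,-0.055,0.05],[0.0036,0.0214,0,0,0,-0.0825,0.05],[0.0063,0.0281,0,0,0,-0.11,0.05],[0.0097,0.0345,0,0,0,-0.1375,0.05],[0.0138,0.0405,0,0,0,-0.165,0.05],[0.0193,0.0467,0,0,0,-0.1963,0.05],[0.0193,0.0467,0,0,0,-0.1963,0.05]]], "squeeze": 30}}

```text
time: 8.98
ee_pos: [0.4757, 0.0202, 0.0799]
tcp_rot: [0.985, 0.172, 0.001, -0.0]
force: [2.2, 5.5, 3.4]
grip_width: 0.155
grasp_force: 30.3
```

```bash
python3 go.py .475 .021 .08 -70.2
```

```text
t 8.975 pos [0.4757 0.0202 0.0799] j [-0.03  0.33  1.87  0.    0.94  1.19]
delta [-0.0004 -0.001  -0.0001] rot [ 0.     -0.0024  0.0008]
```

At centre with little force. Open so it settles in the centre station, and wait about 2.6 s.

{"op": "jog_arm", "data": {"segments": [[[0,0,0,0,0,0,0.35],[0,0,0,0,0,0,0.35],[0,0,0,0,0,0,0.35],[0,0,0,0,0,0,0.35],[0,0,0,0,0,0,0.35],[0,0,0,0,0,0,0.35],[0,0,0,0,0,0,0.35],[0,0,0,0,0,0,0.35],[0,0,0,0,0,0,0.35],[0,0,0,0,0,0,0.35],[0,0,0,0,0,0,0.35],[0,0,0,0,0,0,0.35]]]}}

```text
time: 10.48
ee_pos: [0.4749, 0.0201, 0.0793]
tcp_rot: [0.985, 0.172, -0.0, 0.0]
force: [-0.3, -0.0, 0.1]
grip_width: 0.348
grasp_force: 0.0
```

{"op": "jog_arm", "data": {"segments": [[[0,0,0,0,0,0,0.35],[0,0,0,0,0,0,0.35],[0,0,0,0,0,0,0.35],[0,0,0,0,0,0,0.35],[0,0,0,0,0,0,0.35],[0,0,0,0,0,0,0.35],[0,0,0,0,0,0,0.35],[0,0,0,0,0,0,0.35],[0,0,0,0,0,0,0.35],[0,0,0,0,0,0,0.35],[0,0,0,0,0,0,0.35],[0,0,0,0,0,0,0.35]]]}}

```text
time: 11.98
ee_pos: [0.4749, 0.0201, 0.0793]
tcp_rot: [0.985, 0.172, 0.0, 0.0]
force: [0.2, 0.3, 0.6]
grip_width: 0.349
grasp_force: 0.0
```

Run:
```python
from plant import r
import cv2
d=r.get_image('scene');cv2.imwrite('pics/b4.png',cv2.resize(d['color'][165:265,230:320],None,fx=5,fy=5,interpolation=2))
```

```text
(no output)
```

View pics/b4.png

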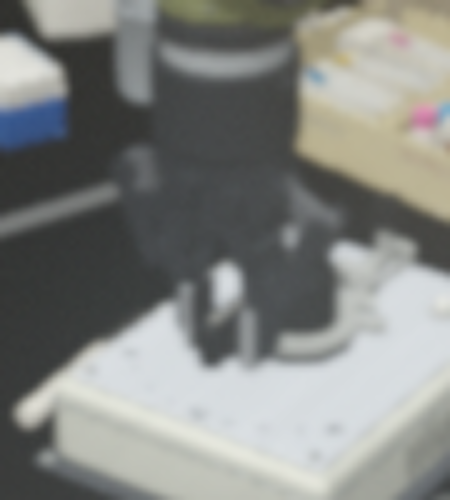

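The picture shows the blade straddled between the fingers (crop ≈(218,320)) at centre. It has now stood about 3 s. Grip and take it to the far side.

{"op": "jog_arm", "data": {"segments": [[[0,0,0,0,0,0,0.2],[0,0,0,0,0,0,0.17],[0,0,0,0,0,0,0.05],[0,0,0,0,0,0,0.05]]], "squeeze": 30}}

```text
time: 12.52
ee_pos: [0.4748, 0.0202, 0.0794]
tcp_rot: [0.985, 0.172, 0.0, -0.0]
force: [-1.9, 2.6, 3.9]
grip_width: 0.155
grasp_force: 30.8
```

{"op": "jog_arm", "data": {"segments": [[[0.0004,0.0073,0,0,0,-0.0275,0.05],[0.0016,0.0144,0,0,0,-0.055,0.05],[0.0036,0.0214,0,0,0,-0.0825,0.05],[0.0063,0.0281,0,0,0,-0.11,0.05],[0.0097,0.0345,0,0,0,-0.1375,0.05],[0.0138,0.0405,0,0,0,-0.165,0.05],[0.0193,0.0467,0,0,0,-0.1963,0.05],[0.0193,0.0467,0,0,0,-0.1963,0.05]]], "squeeze": 30}}

```text
time: 13.52
ee_pos: [0.5092, -0.0176, 0.0794]
tcp_rot: [0.845, 0.535, 0.0, 0.0]
force: [1.9, -0.8, 1.3]
grip_width: 0.158
grasp_force: 30.8
```

```bash
python3 go.py .4775 .071 .08 -25.2
```

```text
t 13.525 pos [ 0.5092 -0.0176  0.0794] j [-0.11  0.4   1.78 -0.    0.96  0.34]
delta [ 0.0665 -0.0666 -0.0007] rot [ 0.0007 -0.0002 -0.0024]
```

{"op": "jog_arm", "data": {"segments": [[[0,0,0,0,0,0,0.4],[0,0,0,0,0,0,0.5],[0,0,0,0,0,0,0.5],[0,0,-0.03,0,0,0,0.5],[0,0,-0.06,0,0,0,0.5],[0,0,-0.06,0,0,0,0.5]]]}}

```text
time: 14.28
ee_pos: [0.5097, -0.0174, 0.1412]
tcp_rot: [0.845, 0.535, 0.001, 0.001]
force: [0.9, -0.0, -0.8]
grip_width: 0.499
grasp_force: 0.0
```

```bash
python3 go.py .6213 .0733 .135 -70.2
```

```text
t 14.275 pos [ 0.5097 -0.0174  0.1412] j [-0.11  0.31  1.74 -0.    1.1   0.34]
delta [0.1297 0.0622 0.0066] rot [ 0.0029 -0.0026  0.7838]
```

Converted, 0.784 rad / 4 = 0.196.

{"op": "jog_arm", "data": {"segments": [[[0.05,0.024,0,0,0,0.047,0.5],[0.1,0.048,0,0,0,0.094,0.5],[0.1297,0.0622,0,0,0,0.141,0.5],[0.1297,0.0622,0,0,0,0.188,0.5],[0.1297,0.0622,0,0,0,0.196,0.5],[0.1297,0.0622,0,0,0,0.196,0.5]]]}}

```text
time: 15.02
ee_pos: [0.6201, 0.0732, 0.1388]
tcp_rot: [0.985, 0.173, -0.0, -0.0]
force: [-0.2, -0.2, 0.2]
grip_width: 0.5
grasp_force: 0.0
```

```bash
python3 go.py .6213 .0733 .079 -70.2;  python3 - <<'E'
from plant import r
import cv2
d=r.get_image('scene');cv2.imwrite('pics/b5.png',cv2.resize(d['color'][175:275,235:345],None,fx=5,fy=5,interpolation=2))
E
```

```text
t 15.025 pos [0.6201 0.0732 0.1388] j [ 0.06  0.55  1.39 -0.    1.2   1.28]
delta [0.0012 0.0003 0.0598] rot [-0.0002  0.0007  0.003 ]
```

View pics/b5.png

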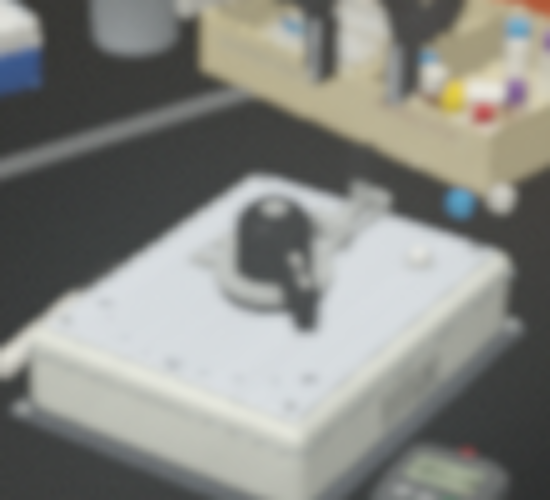

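The handle now points to the unit's front right, with its tip at crop (305,320). Grip the knob and push it home.

{"op": "jog_arm", "data": {"segments": [[[0.001,0,0.03,0,0,0,0.5],[0.001,0,0.06,0,0,0,0.5],[0.001,0,0.06,0,0,0,0.3],[0.001,0,0.06,0,0,0,0.24],[0.001,0,0.06,0,0,0,0.1],[0.001,0,0.06,0,0,0,0.1],[0.001,0,0.06,0,0,0,0.1]]], "squeeze": 25}}

```text
time: 15.95
ee_pos: [0.6221, 0.0737, 0.0808]
tcp_rot: [0.985, 0.172, 0.001, 0.0]
force: [-0.6, -2.1, 7.6]
grip_width: 0.202
grasp_force: 25.0
```

{"op": "jog_arm", "data": {"segments": [[[-0.004,0,0,0,0,0,0.1],[-0.008,0,0,0,0,0,0.1],[-0.012,0,0,0,0,0,0.1],[-0.0135,0,0,0,0,0,0.1]]], "squeeze": 25}}

```text
time: 16.45
ee_pos: [0.6097, 0.0692, 0.0809]
tcp_rot: [0.985, 0.172, 0.002, 0.0]
force: [3.1, -1.0, 5.6]
grip_width: 0.204
grasp_force: 24.9
```

{"op": "jog_arm", "data": {"segments": [[[-0.001,0,0,0,0,0,0.1],[-0.002,0,0,0,0,0,0.1],[-0.003,0,0,0,0,0,0.1],[-0.003,0,0,0,0,0,0.1]]]}}

```text
time: 16.95
ee_pos: [0.6077, 0.0685, 0.081]
tcp_rot: [0.985, 0.172, 0.003, 0.0]
force: [10.0, 2.0, 2.4]
grip_width: 0.194
grasp_force: 24.6
```

{"op": "jog_arm", "data": {"segments": [[[-0.001,0,0,0,0,0,0.1],[-0.002,0,0,0,0,0,0.1],[-0.003,0,0,0,0,0,0.1],[-0.003,0,0,0,0,0,0.1]]]}}

```text
time: 17.45
ee_pos: [0.6072, 0.0683, 0.0814]
tcp_rot: [0.985, 0.172, 0.006, 0.0]
force: [31.2, 8.8, -7.8]
grip_width: 0.197
grasp_force: 24.7
```

The home stop is firm (31 N after about 15.5 mm). Ease off, release, lift and move aside for a top view.

{"op": "jog_arm", "data": {"segments": [[[0.002,0,0,0,0,0,0.1],[0.003,0,0,0,0,0,0.1],[0.003,0,0,0,0,0,0.4],[0.003,0,0,0,0,0,0.5],[0.003,0,0,0,0,0,0.5],[0.003,0,-0.05,0,0,0,0.5],[0.003,0,-0.1,0,0,0,0.5],[0.003,-0.06,-0.12,0,0,0,0.5],[0.003,-0.12,-0.12,0,0,0,0.5],[0.003,-0.18,-0.12,0,0,0,0.5],[0.003,-0.24,-0.12,0,0,0,0.5],[0.003,-0.24,-0.12,0,0,0,0.5]]]}}

```text
time: 18.95
ee_pos: [0.5227, 0.2972, 0.1992]
tcp_rot: [0.985, 0.174, -0.0, -0.0]
force: [-0.4, -1.0, -0.3]
grip_width: 0.501
grasp_force: 0.0
```

Run:
```python
from h import *
from plant import r
T=r.get_image('top');g=cv2.cvtColor(T['color'],6).astype(float)
p=g[178:185,278:285];w=np.clip(150-p,0,None);k=cen(p,w)+[278,178];print('knob px',k)
O=np.array([.5359,.0458]);m=(g<110).astype(np.uint8);n,l=cv2.connectedComponents(m);i=l[204,286] or l[201,285]
ys,xs=np.where(l==i);P=np.array([onz(T,(x,y),.106) for x,y in zip(xs,ys)])[:,:2]-O;D=np.hypot(*P.T)
print(len(xs),'handle dir',np.degrees(np.arctan2(*P[D>.035].mean(0)[::-1]))%360,'want',19.8+225)
f=cv2.resize(T['color'][140:250,230:350],None,fx=5,fy=5,interpolation=2);cv2.imwrite('pics/b6.png',f)
```

```text
knob px [280.45449137 181.25401547]
144 handle dir 242.68093866744425 want 244.8
```

View pics/b6.png

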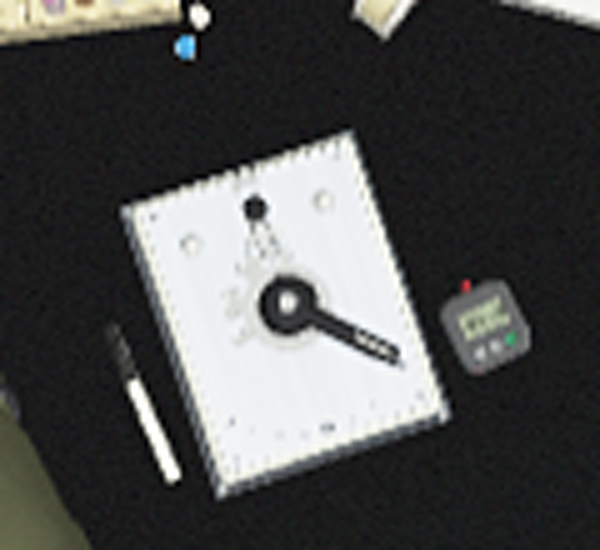

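The picture shows the handle at front right (two strokes) and the knob at (280.45,181.25), where it started (280.47,181.22). The marker and timer haven't moved, and the arm is clear. Handing in.

```bash
python3 -c "
from plant import r
print(r.finish_job())"
```

```text
the job is handed in; nothing more can be done
None
```

I put the changeover switch over to its other feed and handed the job in at about 19 s: bolt drawn to its stop, handle held at centre off for about 3 s, then taken to the front-right station, and the bolt pushed home to its stop, with the marker and timer beside the unit still in place.

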